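# Show the used filter plate of the air sampler

## Task

Swing the blue cover flap of the air sampler up and back until it rests open by itself, then draw the used filter plate (orange grip, dark pleats) straight up out of its slot, leaving the clean one (green grip) in place and the flap open. Present it over the middle of the inspection pad: hold it upright, its lower edge about 8 cm above the pad, with its flat pleated face turned square to the pad's blue stripe side. Finish while still holding it there, still; leave the petri dish, jar and bottle alone.

Things in the scene. Friction and masses are not known exactly. Their poses are not given: they have to be found in the camera images.
- sampler: Air sampler, fixed: white block 96 (its x) x 140 (its y) mm, top 60 mm high, foot 102 x 146. Two slots 9 x 55 mm along its x at its y = -33 and +33 mm, floor 15 mm above the bench. Blue hood-shaped flap on top, hinged at the back, hides the plates' upper part; shut, its top is 108 mm high. Origin: centre of underside; -x: front (louvres, towards the robot); z up.
- flap (a joint): Angle of the blue cover flap (rad): 0 shut, grows as it swings up and back, end stop 1.85. 160 g, swings freely: let go below about 1.1 it falls shut, from about 1.5 on it falls back to its stop and rests there. It is 96 mm deep, 140 wide, 46 high, open below and at the back.
- flap_handle (a point): Middle of the flap's handle: round steel bar 10 mm thick, 84 long, along the sampler's y, on two stalks at its ends, 35 mm in front of the flap's front wall, 84 mm above the bench when shut; moves with the flap (shut: 131 mm forward of, 22 above the hinge axis). Can be pinched from above, closing along the sampler's x, and turns between the pads as the flap swings.
- flap_hinge (a point): Point on the flap's hinge axis, which runs along the sampler's y: 46 mm behind (+x of) the sampler's origin, 62 mm above the bench. Fixed.
- used_plate: Used filter plate, loose, 60 g: white frame, dark brown pleats, 50 (its x) x 6 (its y) x 60 mm (z), standing, orange grip block on top; 82 mm high in all. Origin: centre of lower edge; z up, y normal to the faces. In either slot (varies), axes along the sampler's, lower edge 15 mm above the bench, 45 mm deep in the slot, 1 to 2.5 mm play.
- used_plate_grip (a point): Centre of the orange grip block, 30 (plate's x) x 12 (y) x 22 (z) mm, 71 mm above the plate's lower edge, 86 mm above the bench when in the slot. Taken from above, closing along the plate's y; 54 mm free to the clean plate's grip.
- clean_plate: Clean filter plate, same size, white pleats and green grip, in the other slot, 66 mm beside the used one. Stays there. Origin: centre of its lower edge.
- pad: Inspection pad, fixed on the bench: grey frame 110 (its x) x 160 (its y) mm, 8 mm high, white field, blue stripe along the long front edge (its -x side, roughly towards the robot). Origin: centre of its underside. Square to the stripe side: the plate's y axis along the pad's x axis, either way round.
- pad_centre (a point): Middle of the pad, on its top, 9 mm above the bench.
- petri: Petri dish, 62 mm across, 16 mm high, on the bench. Origin: centre of its underside. Leave alone.
- specimen_jar: Specimen jar with orange lid, 38 mm across, 58 mm high. Origin: centre of its underside. Leave alone.
- brown_bottle: Brown bottle, black cap, 46 mm across, 104 mm high. Origin: centre of its underside. Leave alone. (Also fixed here: an empty pipette stand 0.26 m high, x up to 0.38, y -0.18 to 0.07; a centrifuge 0.112 m high, x 0.56 to 0.74, y 0.01 to 0.17.)

How it is judged:
By the outcome, as a careful person would: the job done as asked, in the order asked, and still so for the second after the job is handed in, while the arm keeps its last pose, push and grip.
It also fails if it takes over 54 s, if anything falls off the work surface, if the arm or the gripper's body presses on something with over 40 N, if the wrist force passes 120 N, or if a joint passes its speed limit or range.

## Robot

A 7-joint arm with a two-finger parallel gripper is mounted at the origin on the work surface; the furniture and walls round the work are solid. World frame = base frame: x ahead of the robot, y to its left, z up, the work surface at z = 0. Lengths are in m, angles in rad, forces in N, time in s.
With the tool pointing down it reaches from about 0.35 to 0.9 m from the base axis. Payload 7.2 kg.
Tool frame: the origin (TCP) lies midway between the tips of the shut fingers; the grasp point (between the pads) lies manip.tcp_to_grasp behind it (manip.tcp_to_grasp is the distance from the TCP to the grasp point, in m); z points along the fingers, y is the line along which they close (so a half turn about z gives the same grasp; the last joint's range is limited). The gripper opens to 85 mm and grips with 20 to 120 N. Pads are 22 mm wide; open, the fingers measure 114 mm over their backs; the gripper's body (76 mm by 85 mm) begins 54 mm behind the grasp point. The pads swing forward as they close: fully open they stand 13 mm farther back than shut.
Start: joints at [1.131, 0.411, -0.013, 1.596, 0.006, 1.134, -0.082], TCP at [0.227, -0.582, 0.231] pointing down, gripper open.
Joint ranges: [-2.95, 2.95], [-0.29, 1.99], [-1.47, 1.44], [0.14, 2.54], [-1.03, 4.17], [0.13, 1.85], [-2.86, 2.86]. Speed limits (rad/s): [2.39, 2.39, 3.01, 3.01, 3.14, 3.14, 3.14].

## Interface

Orientations are given as a rotation vector (axis times angle).
In Python, from cell import manip gives the robot as it stands.
- The arm moves only by the tool step_arm, never from a script. Its argument "series" is a list of rows, each an object with "translation": the shift along the tool's x, y, z scaled (see below), a list of three; "angular": the turn, a rotation vector about the tool's x, y, z scaled (see below), a list of three; "gripper": the finger opening in mm, from 0 to 85.4. In form: [{"translation": [dx, dy, dz], "angular": [ax, ay, az], "gripper": gripper}, ...]. A call has 1 to 20 rows; each row is the pose to reach, as a shift and turn from the pose commanded when the call began, along the tool's axes at that moment; what a row does not reach only later rows make up. The controller multiplies each number of a shift by 0.4 m and each number of a turn by 90 degrees. A row lasts 1/8 s, in which the tool goes at most 62.5 mm and 10.7 degrees, less where a joint would pass 70% of its speed; a pose out of reach is approached as far as the arm can. A call with a number of a shift or a turn outside -1 to 1 is refused whole. A call with a gripper value outside its range is refused whole. The fingers move at their own pace and stop on an object; "squeeze" is the grip in N (left out, the last holds). Time passes only in rows, so rows that repeat a pose let the fingers close. It gives the time, the measured TCP pose, the force, the opening and the grip force at its end, in the units of the state.
- manip.get_state(): the state, without advancing time (a new reading comes with each control period).
- manip.snapshot(name): name is "side" or "top" or "wrist"; returns the picture (384x512x3 uint8, red, green, blue); there is no depth.
- manip.camera_info(name): a dict with "fov_y" (degrees; the focal length in pixels is half the picture's height over the tangent of half this angle, whatever the lens; pixels are square), "cx", "cy" (the principal point, pixels), "origin" and "rotation" of the camera in the world. Camera axes: x right, y down, z forward; pixel columns grow to the right and rows downward; lengths in m; the calibration is good to about 2 mm. A picture is of the moment at which its call begins: read the wrist's pose just before it. camera_info takes no time and is no camera call; for the wrist camera it gives the pose at the moment of the call.
- manip.finish_job(): hands the job in; it is judged then, once.
The state is a dict: "time": time; "joints": joint angles; "joint_velocities": joint speeds; "joint_efforts": joint torques, N m; "tcp_pos": TCP position; "tool_rot": TCP orientation; "wrist_force": force on the tool from outside, world axes, zero at the start; "wrist_torque": the same for the moment, N m; "grip_width": finger opening in m; "finger_force": force on a finger pad.
Only numpy, scipy, OpenCV 4.12 (cv2) and the standard library are available. Lean on these libraries where they do the work, as an engineer would, in place of code of your own. Each camera call takes 0.05 s, during which the arm holds its last target. There are 200 camera calls.

## Working session

There is one attempt and no reset: what is moved stays moved. The work goes in short steps, Python scripts to look and compute and a tool call to move; the robot and the scene stay as the last step left them, time stands still between calls to the robot, and variables do not carry over. Pictures are saved under pics/ and viewed, at most 10 in all, crops included, and the job is handed in when it is done.

Besides the shell and the picture viewer there is one more tool, called after "Call:" as name(argument=value, ...), one argument or row to a line, values as JSON. step_arm: Moves the arm, as the interface text tells. Shifts and turns lie within -1 to 1; 1 stands for 0.4 m of shift or 90 degrees of turn. Its arguments: {"type":"object","properties":{"series":{"type":"array"},"squeeze":{"type":"number"}},"required":["series"]}

```bash
mkdir -p pics; ls; python3 - <<'E'
from cell import manip
import cv2,numpy as np
print(manip.get_state(), manip.tcp_to_grasp)
for n in ("side","top"):
    print(n,manip.camera_info(n)); im=manip.snapshot(n); cv2.imwrite(f"pics/{n}0.png",im[:,:,::-1])
E
```

```text
pics
{'time': 0.0, 'joints': array([ 1.13077738,  0.41189112, -0.01268322,  1.59705961,  0.00562005,
        1.13432182, -0.082186  ]), 'joint_velocities': array([ 1.74596093e-03,  1.01499092e-04,  4.77886716e-04,  4.97151242e-05,
        5.58877213e-04, -1.03667260e-03,  1.31508649e-03]), 'joint_efforts': array([ 8.03976013e-05, -6.00609756e+01,  6.82272166e-01, -2.99406606e+01,
        1.39333878e-02,  1.05370354e-02, -4.63840763e-06]), 'tcp_pos': array([ 0.22682198, -0.58184124,  0.23045235]), 'tool_rot': array([-3.08589711e+00, -5.80432852e-01,  7.01616827e-04]), 'wrist_force': array([ 0.14056042,  0.00194599, -0.06091122]), 'wrist_torque': array([-0.0465262 , -0.01757393,  0.00473528]), 'finger_force': 0.0, 'grip_width': 0.0851616370401548} 0.0187
side {'fov_y': 53.91111440586833, 'cx': 251.0340440667894, 'cy': 196.4686424261605, 'origin': array([0.64221228, 0.81541859, 0.51941652]), 'rotation': array([-0.06191231, -2.67444761,  1.57112026])}
top {'fov_y': 48.43831536254639, 'cx': 251.2595373266668, 'cy': 188.3568256235456, 'origin': array([0.49291166, 0.04568456, 0.96475022]), 'rotation': array([-2.15271899,  2.14064871, -0.15287591])}
```

View pics/top0.png

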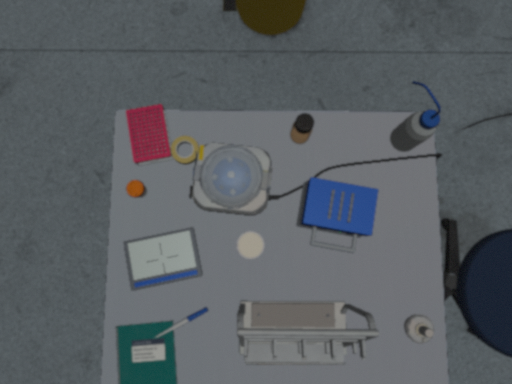

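View pics/side0.png

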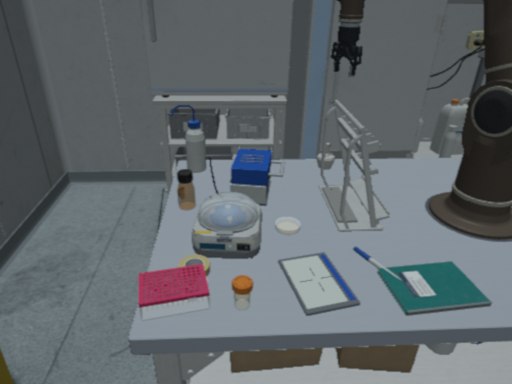

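The top view shows the blue flap at (340,207) with its handle bar at (334,243), and the pad at (163,258) with its stripe on the lower edge. The petri dish is at (250,245), the jar at (136,188) and the bottle at (302,128). The side view agrees, and the plates are hidden under the flap.

```bash
cat > h.py <<'E'
import numpy as np,cv2
from scipy.spatial.transform import Rotation as R
from cell import manip
def ray(info,px):
    f=192/np.tan(np.radians(info["fov_y"]/2)); px=np.atleast_2d(px).astype(float)
    d=np.c_[(px[:,0]-info["cx"])/f,(px[:,1]-info["cy"])/f,np.ones(len(px))]
    return np.array(info["origin"]),R.from_rotvec(info["rotation"]).apply(d)
def onz(info,px,z):
    o,d=ray(info,px); return o+d*((z-o[2])/d[:,2])[:,None]
def blob(hsv,lo,hi,box=None):
    m=cv2.inRange(hsv,lo,hi)
    if box: k=np.zeros_like(m); k[box[1]:box[3],box[0]:box[2]]=255; m&=k
    n,l,s,c=cv2.connectedComponentsWithStats(m); i=1+np.argmax(s[1:,4])
    return (l==i).astype(np.uint8)
def rect(info,m,z):
    c=max(cv2.findContours(m,cv2.RETR_EXTERNAL,cv2.CHAIN_APPROX_NONE)[0],key=len)[:,0]
    r=cv2.minAreaRect((onz(info,c,z)[:,:2]*1000).astype(np.float32)); return r
def project(info,P):
    f=192/np.tan(np.radians(info["fov_y"]/2))
    p=R.from_rotvec(info["rotation"]).inv().apply(np.atleast_2d(P)-info["origin"])
    return np.c_[p[:,0]/p[:,2]*f+info["cx"],p[:,1]/p[:,2]*f+info["cy"]]
E
python3 - <<'E'
from h import *
im=cv2.imread("pics/top0.png"); hsv=cv2.cvtColor(im,cv2.COLOR_BGR2HSV); t=manip.camera_info("top")
m=blob(hsv,(100,120,50),(130,255,255),(290,165,400,260)); print("flap",rect(t,m,.108),m.sum())
m=blob(hsv,(100,120,50),(130,255,255),(120,255,215,295)); print("stripe",rect(t,m,.009))
m=blob(hsv,(0,0,150),(180,70,255),(122,228,202,285)); print("field",rect(t,m,.009))
for n,p,z in (("handle ends",[[313,244],[353,250]],.084),("handle mid",[[334,246]],.084),("petri",[[250,245]],.016),("jar",[[136,188]],.058),("bottlecap",[[304,123]],.104),("pad corners",[[124,238],[192,229],[201,277],[132,288]],.008)):
    print(n,onz(t,p,z)[:,:2].round(3).tolist())
b=im[155:265,290:390]; cv2.imwrite("pics/crop1.png",cv2.resize(np.hstack([b,im[220:295,115:215].repeat(1,0) if 0 else cv2.copyMakeBorder(im[222:292,115:215],0,40,0,0,0)]),None,fx=4,fy=4,interpolation=cv2.INTER_CUBIC))
E
```

```text
flap ((581.7257690429688, -131.07626342773438), (141.0807342529297, 98.78328704833984), 79.92253112792969) 3043
stripe ((430.4789733886719, 234.17803955078125), (9.816169738769531, 136.82305908203125), 12.152728080749512)
field ((483.4609680175781, 236.3253173828125), (75.6651611328125, 117.0140380859375), 11.506555557250977)
handle ends [[0.506, -0.08], [0.494, -0.162]]
handle mid [[0.502, -0.123]]
petri [[0.504, 0.049]]
jar [[0.623, 0.294]]
bottlecap [[0.755, -0.062]]
pad corners [[0.518, 0.33], [0.538, 0.179], [0.433, 0.156], [0.409, 0.307]]
```

View pics/crop1.png

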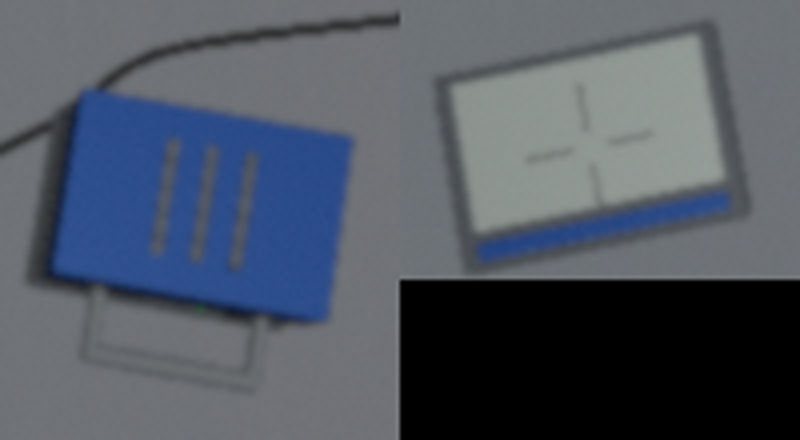

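Close-up: the handle bar runs from about (312,243) to (352,252) in the top picture, and the pad's crosshair is at (162.5,259). I now have the sampler yaw at about -10° and the pad yaw at about +12°. Next is a move planner.

```bash
cat >> h.py <<'E'
O=np.array([.5845,-.1315]); YS=np.radians(-10.1)
XS=np.array([np.cos(YS),np.sin(YS)]); YV=np.array([-XS[1],XS[0]])
def down(a):  # tool down, tool y at world angle a (deg)
    a=np.radians(a); y=np.array([np.cos(a),np.sin(a),0]); z=np.array([0,0,-1.]); return R.from_matrix(np.c_[np.cross(y,z),y,z])
def rows(pts,a,st=None):
    st=st or manip.get_state(); T=R.from_rotvec(st["tool_rot"])
    tw=(T.inv()*down(a)).as_rotvec()/(np.pi/2)
    print("turn",tw.round(3)); 
    for p in pts: print((T.inv().apply(np.array(p)-st["tcp_pos"])/.4).round(3).tolist())
def at(xs,ys,z): return np.r_[O+xs*XS+ys*YV,z]
E
python3 - <<'E'
from h import *
T=R.from_rotvec(manip.get_state()["tool_rot"]).as_matrix(); print(T.round(3), np.degrees(np.arctan2(T[1,1],T[0,1])))
print(at(-.085,0,.2))
rows([[.30,-.50,.28],[.48,-.25,.28],at(-.085,0,.2)],-10.1); rows([],169.9)
t=manip.camera_info("top"); print(onz(t,[[162.5,259]],.009), onz(t,[[332,247.6]],.084))
w=manip.camera_info("wrist"); print(R.from_matrix(T).inv().apply(w["origin"]-manip.get_state()["tcp_pos"]))
E
```

```text
[[ 0.932  0.363 -0.001]
 [ 0.363 -0.932  0.001]
 [-0.    -0.001 -1.   ]] -68.69322916203603
[ 0.50081723 -0.11659383  0.2       ]
turn [-0.001 -0.    -0.651]
[0.245, -0.125, -0.124]
[0.891, -0.543, -0.123]
[1.061, -0.835, 0.077]
turn [-0.000e+00  1.000e-03  1.349e+00]
[[0.47185389 0.24224905 0.009     ]] [[ 0.49845803 -0.11879701  0.084     ]]
[ 0.07940089 -0.00074255 -0.14189201]
```

Call:
step_arm(
  series=[
    {"translation": [0.08, -0.04, -0.06], "angular": [0, 0, -0.03], "gripper": 85},
    {"translation": [0.16, -0.08, -0.12], "angular": [0, 0, -0.08], "gripper": 70},
    {"translation": [0.245, -0.125, -0.124], "angular": [0, 0, -0.14], "gripper": 60},
    {"translation": [0.33, -0.18, -0.124], "angular": [0, 0, -0.2], "gripper": 50},
    {"translation": [0.41, -0.23, -0.124], "angular": [0, 0, -0.26], "gripper": 40},
    {"translation": [0.49, -0.28, -0.124], "angular": [0, 0, -0.32], "gripper": 30},
    {"translation": [0.57, -0.335, -0.124], "angular": [0, 0, -0.38], "gripper": 26},
    {"translation": [0.65, -0.39, -0.124], "angular": [0, 0, -0.44], "gripper": 26},
    {"translation": [0.73, -0.44, -0.124], "angular": [0, 0, -0.5], "gripper": 26},
    {"translation": [0.81, -0.49, -0.124], "angular": [0, 0, -0.56], "gripper": 26},
    {"translation": [0.89, -0.545, -0.123], "angular": [0, 0, -0.62], "gripper": 26},
    {"translation": [0.94, -0.63, -0.1], "angular": [0, 0, -0.651], "gripper": 26},
    {"translation": [0.98, -0.7, -0.06], "angular": [0, 0, -0.651], "gripper": 26},
    {"translation": [1.0, -0.77, 0.0], "angular": [0, 0, -0.651], "gripper": 26},
    {"translation": [1.0, -0.77, 0.0], "angular": [0, 0, -0.651], "gripper": 26},
  ],
  squeeze=20,
)

```text
time: 1.98
tcp_pos: [0.4866, -0.1466, 0.2293]
tool_rot: [-2.399, -2.022, 0.003]
wrist_force: [-0.1, -0.2, 0.2]
grip_width: 0.0259
finger_force: 0.0
```

```bash
python3 - <<'E'
from h import *
st=manip.get_state(); print(st["tcp_pos"],st["joints"].round(2),st["grip_width"],st["time"])
w=manip.camera_info("wrist"); im=manip.snapshot("wrist"); cv2.imwrite("pics/w1.png",im[:,:,::-1])
print(project(w,[at(-.085,-.042,.084),at(-.085,.042,.084),at(-.085,0,.084)]).round(0).tolist())
np.save("w1.npy",w,allow_pickle=True)
rows([at(-.085,0,.14),at(-.085,0,.0655)],-10.1)
E
```

```text
[ 0.48656842 -0.14655984  0.22928723] [ 0.57  0.25 -0.44  1.85  0.12  1.07 -0.09] 0.02594034412037668 1.975
[[262.0, 191.0], [263.0, 107.0], [262.0, 151.0]]
turn [-0.001 -0.     0.002]
[0.084, 0.02, 0.226]
[0.084, 0.02, 0.412]
```

View pics/w1.png

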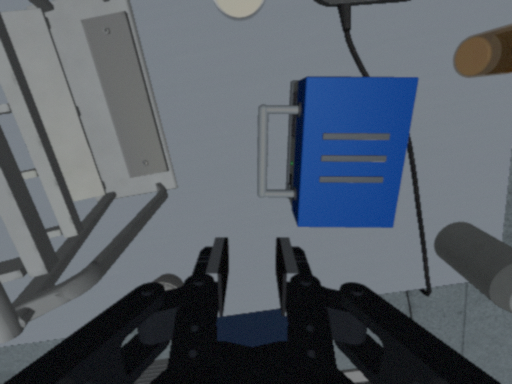

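The wrist view shows the handle bar at column 262, rows 107 to 194, which matches the prediction (262, 107 to 191). The pose is good, so I'll go down and pinch.

Call:
step_arm(
  series=[
    {"translation": [0.03, 0.01, 0.0], "angular": [0, 0, 0], "gripper": 26},
    {"translation": [0.06, 0.015, 0.05], "angular": [0, 0, 0], "gripper": 26},
    {"translation": [0.084, 0.02, 0.11], "angular": [0, 0, 0], "gripper": 26},
    {"translation": [0.084, 0.02, 0.17], "angular": [0, 0, 0], "gripper": 26},
    {"translation": [0.084, 0.02, 0.23], "angular": [0, 0, 0], "gripper": 26},
    {"translation": [0.084, 0.02, 0.28], "angular": [0, 0, 0], "gripper": 26},
    {"translation": [0.084, 0.02, 0.33], "angular": [0, 0, 0], "gripper": 26},
    {"translation": [0.084, 0.02, 0.37], "angular": [0, 0, 0], "gripper": 26},
    {"translation": [0.084, 0.02, 0.4], "angular": [0, 0, 0], "gripper": 26},
    {"translation": [0.084, 0.02, 0.412], "angular": [0, 0, 0], "gripper": 26},
    {"translation": [0.084, 0.02, 0.412], "angular": [0, 0, 0], "gripper": 26},
    {"translation": [0.084, 0.02, 0.412], "angular": [0, 0, 0], "gripper": 5},
    {"translation": [0.084, 0.02, 0.412], "angular": [0, 0, 0], "gripper": 5},
    {"translation": [0.084, 0.02, 0.412], "angular": [0, 0, 0], "gripper": 5},
    {"translation": [0.084, 0.02, 0.412], "angular": [0, 0, 0], "gripper": 5},
    {"translation": [0.084, 0.02, 0.412], "angular": [0, 0, 0], "gripper": 5},
  ],
  squeeze=20,
)

```text
time: 4.03
tcp_pos: [0.5015, -0.1183, 0.0669]
tool_rot: [2.408, 2.017, -0.0]
wrist_force: [-2.6, 0.5, 6.4]
grip_width: 0.0091
finger_force: 20.2
```

```bash
python3 - <<'E'
from h import *
st=manip.get_state(); print(st["tcp_pos"],st["grip_width"],st["finger_force"],st["wrist_force"],at(-.085,0,.0655))
T=R.from_rotvec(st["tool_rot"])
for th in np.linspace(.0,1.8,19)[1:]:
    d=lambda t:np.array([.046-.133*np.cos(np.arctan2(22,131)+t),0,.062+.133*np.sin(np.arctan2(22,131)+t)])
    v=d(th)-d(0); w=np.r_[v[0]*XS,v[2]]
    print(round(th,2),(T.inv().apply(w)/.4).round(3).tolist())
E
```

```text
[ 0.50153947 -0.1183206   0.0669109 ] 0.009140240562118106 20.246066451072693 [-2.55315046  0.54454765  6.36556178] [ 0.50081723 -0.11659383  0.0655    ]
0.1 [-0.0, 0.007, -0.032]
0.2 [-0.0, 0.017, -0.064]
0.3 [-0.0, 0.031, -0.094]
0.4 [-0.0, 0.047, -0.123]
0.5 [-0.0, 0.067, -0.15]
0.6 [-0.0, 0.088, -0.176]
0.7 [-0.0, 0.113, -0.198]
0.8 [-0.0, 0.139, -0.219]
0.9 [-0.0, 0.167, -0.236]
1.0 [-0.0, 0.197, -0.251]
1.1 [-0.0, 0.228, -0.262]
1.2 [-0.0, 0.26, -0.27]
1.3 [-0.0, 0.293, -0.276]
1.4 [-0.0, 0.326, -0.277]
1.5 [-0.0, 0.36, -0.276]
1.6 [-0.0, 0.393, -0.271]
1.7 [-0.0, 0.425, -0.263]
1.8 [-0.0, 0.456, -0.252]
```

Call:
step_arm(
  series=[
    {"translation": [0, 0.003, -0.016], "angular": [0, 0, 0], "gripper": 5},
    {"translation": [0, 0.007, -0.032], "angular": [0, 0, 0], "gripper": 5},
    {"translation": [0, 0.017, -0.064], "angular": [0, 0, 0], "gripper": 5},
    {"translation": [0, 0.031, -0.094], "angular": [0, 0, 0], "gripper": 5},
    {"translation": [0, 0.047, -0.123], "angular": [0, 0, 0], "gripper": 5},
    {"translation": [0, 0.067, -0.15], "angular": [0, 0, 0], "gripper": 5},
    {"translation": [0, 0.088, -0.176], "angular": [0, 0, 0], "gripper": 5},
    {"translation": [0, 0.113, -0.198], "angular": [0, 0, 0], "gripper": 5},
  ],
)

```text
time: 5.03
tcp_pos: [0.5438, -0.1259, 0.1471]
tool_rot: [-2.406, -2.015, 0.006]
wrist_force: [-13.6, 2.7, 13.0]
grip_width: 0.0094
finger_force: 20.5
```

Call:
step_arm(
  series=[
    {"translation": [0, 0.022, -0.025], "angular": [0, 0, 0], "gripper": 5},
    {"translation": [0, 0.05, -0.043], "angular": [0, 0, 0], "gripper": 5},
    {"translation": [0, 0.08, -0.059], "angular": [0, 0, 0], "gripper": 5},
    {"translation": [0, 0.112, -0.071], "angular": [0, 0, 0], "gripper": 5},
    {"translation": [0, 0.145, -0.08], "angular": [0, 0, 0], "gripper": 5},
    {"translation": [0, 0.179, -0.086], "angular": [0, 0, 0], "gripper": 5},
    {"translation": [0, 0.212, -0.087], "angular": [0, 0, 0], "gripper": 5},
    {"translation": [0, 0.246, -0.086], "angular": [0, 0, 0], "gripper": 5},
    {"translation": [0, 0.28, -0.081], "angular": [0, 0, 0], "gripper": 5},
    {"translation": [0, 0.312, -0.073], "angular": [0, 0, 0], "gripper": 5},
    {"translation": [0, 0.335, -0.065], "angular": [0, 0, 0], "gripper": 5},
    {"translation": [0, 0.335, -0.065], "angular": [0, 0, 0], "gripper": 5},
  ],
)

```text
time: 6.52
tcp_pos: [0.6788, -0.1499, 0.1713]
tool_rot: [2.408, 2.017, 0.001]
wrist_force: [1.2, 0.4, 0.7]
grip_width: 0.0091
finger_force: 20.5
```

```bash
python3 - <<'E'
from h import *
st=manip.get_state(); p=st["tcp_pos"]; v=(p[:2]-O)@XS-.046; z=p[2]+.0187-.062
print(v,z,np.hypot(v,z),"theta",np.arctan2(z,-v)-np.arctan2(22,131),st["joints"].round(2))
im=manip.snapshot("side"); cv2.imwrite("pics/s2.png",im[:,:,::-1])
E
```

```text
0.050079055096404854 0.1280140162107021 0.1374609039172326 theta 1.7773070630404881 [ 0.4   0.61 -0.39  1.45  0.25  1.13 -0.21]
```

View pics/s2.png

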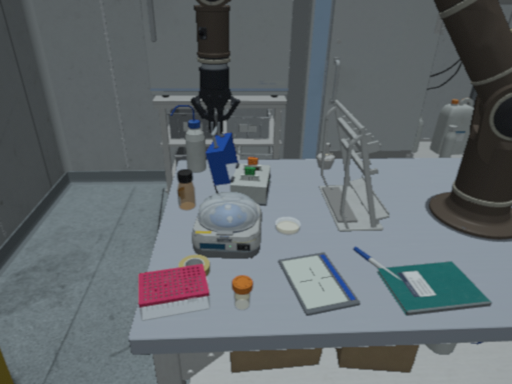

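The side view shows the flap standing open, held by the gripper. The green grip is at (250,171) in the near slot (+y) and the orange grip at (253,160) in the far slot (-y). I'll release the flap and lift off.

Call:
step_arm(
  series=[
    {"translation": [0, 0, 0], "angular": [0, 0, 0], "gripper": 30},
    {"translation": [0, 0, 0], "angular": [0, 0, 0], "gripper": 36},
    {"translation": [0, 0, 0], "angular": [0, 0, 0], "gripper": 36},
    {"translation": [0, 0.01, -0.03], "angular": [0, 0, 0], "gripper": 36},
    {"translation": [0, 0.01, -0.08], "angular": [0, 0, 0], "gripper": 36},
    {"translation": [0, 0.01, -0.14], "angular": [0, 0, 0], "gripper": 36},
    {"translation": [0, 0.01, -0.2], "angular": [0, 0, 0], "gripper": 36},
    {"translation": [0, 0.01, -0.25], "angular": [0, 0, 0], "gripper": 36},
    {"translation": [0, 0.01, -0.25], "angular": [0, 0, 0], "gripper": 36},
  ],
)

```text
time: 7.7
tcp_pos: [0.6831, -0.1504, 0.2751]
tool_rot: [2.406, 2.015, 0.005]
wrist_force: [-1.0, 0.9, 1.2]
grip_width: 0.0364
finger_force: 0.0
```

```bash
python3 - <<'E'
from h import *
print(manip.get_state()["tcp_pos"])
for n in("top","side"):
    im=manip.snapshot(n); cv2.imwrite(f"pics/{n}3.png",im[:,:,::-1]); hsv=cv2.cvtColor(im[:,:,::-1].copy(),cv2.COLOR_BGR2HSV)
    box=(300,180,400,260) if n=="top" else (225,140,290,200)
    for c,lo,hi in(("or",(4,150,90),(16,255,255)),("gr",(50,100,50),(85,255,255)),("blue",(100,120,50),(130,255,255))):
        try:
            m=blob(hsv,lo,hi,box); ys,xs=np.nonzero(m); print(n,c,len(xs),xs.mean(),ys.mean(),xs.min(),xs.max(),ys.min(),ys.max())
        except Exception as e: print(n,c,e)
    print(n,"pred",project(manip.camera_info(n),[at(0,-.033,.097),at(0,.033,.097)]).tolist())
rows([at(0,-.033,.22)],79.9)
E
```

```text
[ 0.68312513 -0.15040854  0.27513184]
top or 74 354.18918918918916 208.28378378378378 351 357 202 214
top gr 63 322.73015873015873 202.68253968253967 320 326 197 209
top blue 7 374.14285714285717 183.42857142857142 373 376 182 185
top pred [[354.5067163161084, 207.97992029048206], [322.5482626282151, 202.16138627998473]]
side or 54 252.27777777777777 160.12962962962962 248 256 157 163
side gr 68 249.83823529411765 169.9558823529412 245 255 167 174
side blue 217 229.22119815668202 152.77880184331798 225 236 140 164
side pred [[252.6508436280605, 157.97721986622412], [249.7276264571151, 167.71450085410683]]
turn [ 0.  0. -1.]
[-0.079, -0.248, 0.13]
```

View pics/side3.png

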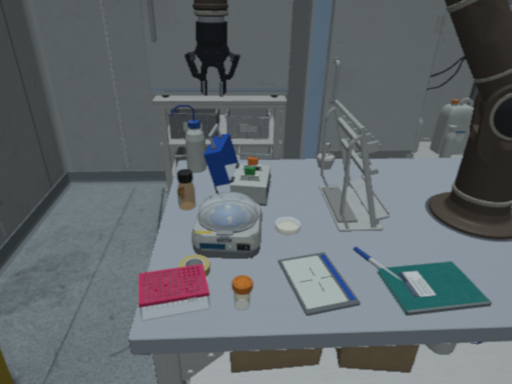

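The side view shows the flap resting open clear of the gripper, and both grips are within 2 px of the prediction. I'll move over the used plate at (354,208) in the top view.

Call:
step_arm(
  series=[
    {"translation": [-0.005, -0.02, 0], "angular": [0, 0, -0.05], "gripper": 40},
    {"translation": [-0.015, -0.05, 0], "angular": [0, 0, -0.14], "gripper": 40},
    {"translation": [-0.023, -0.08, 0], "angular": [0, 0, -0.23], "gripper": 40},
    {"translation": [-0.03, -0.11, 0], "angular": [0, 0, -0.32], "gripper": 40},
    {"translation": [-0.04, -0.14, 0], "angular": [0, 0, -0.41], "gripper": 40},
    {"translation": [-0.05, -0.17, 0], "angular": [0, 0, -0.5], "gripper": 40},
    {"translation": [-0.06, -0.2, 0], "angular": [0, 0, -0.6], "gripper": 40},
    {"translation": [-0.07, -0.23, 0], "angular": [0, 0, -0.7], "gripper": 40},
    {"translation": [-0.079, -0.248, 0.02], "angular": [0, 0, -0.8], "gripper": 40},
    {"translation": [-0.079, -0.248, 0.05], "angular": [0, 0, -0.9], "gripper": 40},
    {"translation": [-0.079, -0.248, 0.09], "angular": [0, 0, -0.97], "gripper": 40},
    {"translation": [-0.079, -0.248, 0.13], "angular": [0, 0, -1.0], "gripper": 40},
    {"translation": [-0.079, -0.248, 0.14], "angular": [0, 0, -1.0], "gripper": 40},
    {"translation": [-0.079, -0.248, 0.14], "angular": [0, 0, -1.0], "gripper": 40},
  ],
)

```text
time: 9.55
tcp_pos: [0.5787, -0.1641, 0.2154]
tool_rot: [-0.279, -3.129, -0.0]
wrist_force: [0.8, 0.7, 0.4]
grip_width: 0.0401
finger_force: 0.0
```

```bash
python3 - <<'E'
from h import *
st=manip.get_state(); print(st["tcp_pos"],st["joints"].round(2))
w=manip.camera_info("wrist"); im=manip.snapshot("wrist"); cv2.imwrite("pics/w4.png",im[:,:,::-1])
hsv=cv2.cvtColor(im[:,:,::-1].copy(),cv2.COLOR_BGR2HSV)
m=blob(hsv,(4,150,90),(16,255,255)); print(rect(w,m,.097),m.sum()); print(at(0,-.033,.097))
rows([at(0,-.033,.12),at(0,-.033,.0685)],79.9)
E
```

```text
[ 0.57866475 -0.16410525  0.21542748] [ 0.73  0.49 -0.74  1.64  0.36  1.15  1.29]
((576.8815307617188, -165.7050018310547), (10.490495681762695, 28.54697608947754), 79.84867095947266) 322
[ 0.5787129 -0.1639886  0.097    ]
turn [ 0.     0.    -0.001]
[0.001, 0.0, 0.24]
[0.001, 0.0, 0.369]
```

View pics/w4.png

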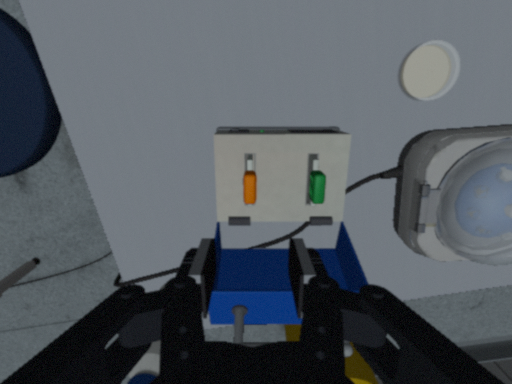

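The wrist view shows the orange grip at (250,187), within 2 mm of the plan and square to the fingers, with the green one at (317,187). I'll descend, grip and lift.

Call:
step_arm(
  series=[
    {"translation": [0.002, -0.002, 0.05], "angular": [0, 0, 0], "gripper": 40},
    {"translation": [0.002, -0.002, 0.11], "angular": [0, 0, 0], "gripper": 40},
    {"translation": [0.002, -0.002, 0.17], "angular": [0, 0, 0], "gripper": 40},
    {"translation": [0.002, -0.002, 0.22], "angular": [0, 0, 0], "gripper": 40},
    {"translation": [0.002, -0.002, 0.27], "angular": [0, 0, 0], "gripper": 40},
    {"translation": [0.002, -0.002, 0.31], "angular": [0, 0, 0], "gripper": 40},
    {"translation": [0.002, -0.002, 0.345], "angular": [0, 0, 0], "gripper": 40},
    {"translation": [0.002, -0.002, 0.368], "angular": [0, 0, 0], "gripper": 40},
    {"translation": [0.002, -0.002, 0.368], "angular": [0, 0, 0], "gripper": 40},
    {"translation": [0.002, -0.002, 0.368], "angular": [0, 0, 0], "gripper": 20},
    {"translation": [0.002, -0.002, 0.368], "angular": [0, 0, 0], "gripper": 6},
    {"translation": [0.002, -0.002, 0.368], "angular": [0, 0, 0], "gripper": 6},
    {"translation": [0.002, -0.002, 0.368], "angular": [0, 0, 0], "gripper": 6},
    {"translation": [0.002, -0.002, 0.368], "angular": [0, 0, 0], "gripper": 6},
    {"translation": [0.002, -0.002, 0.368], "angular": [0, 0, 0], "gripper": 6},
    {"translation": [0.002, -0.002, 0.368], "angular": [0, 0, 0], "gripper": 6},
  ],
  squeeze=40,
)

```text
time: 11.6
tcp_pos: [0.5783, -0.1651, 0.0692]
tool_rot: [0.277, 3.128, -0.001]
wrist_force: [0.6, -1.2, 5.2]
grip_width: 0.0113
finger_force: 41.7
```

Call:
step_arm(
  series=[
    {"translation": [0, 0, -0.01], "angular": [0, 0, 0], "gripper": 6},
    {"translation": [0, 0, -0.03], "angular": [0, 0, 0], "gripper": 6},
    {"translation": [0, 0, -0.05], "angular": [0, 0, 0], "gripper": 6},
    {"translation": [0, 0, -0.07], "angular": [0, 0, 0], "gripper": 6},
    {"translation": [0, 0, -0.09], "angular": [0, 0, 0], "gripper": 6},
    {"translation": [0, 0, -0.11], "angular": [0, 0, 0], "gripper": 6},
    {"translation": [0, 0, -0.14], "angular": [0, 0, 0], "gripper": 6},
    {"translation": [0, 0, -0.18], "angular": [0, 0, 0], "gripper": 6},
    {"translation": [0, 0, -0.22], "angular": [0, 0, 0], "gripper": 6},
    {"translation": [0, 0, -0.26], "angular": [0, 0, 0], "gripper": 6},
    {"translation": [0, 0, -0.3], "angular": [0, 0, 0], "gripper": 6},
    {"translation": [0, 0, -0.33], "angular": [0, 0, 0], "gripper": 6},
    {"translation": [0, 0, -0.33], "angular": [0, 0, 0], "gripper": 6},
  ],
)

```text
time: 13.22
tcp_pos: [0.5783, -0.1649, 0.2016]
tool_rot: [0.277, 3.128, -0.001]
wrist_force: [0.3, 0.1, -2.2]
grip_width: 0.0114
finger_force: 40.8
```

```bash
python3 - <<'E'
from h import *
st=manip.get_state(); print(st["tcp_pos"],st["joints"].round(2))
im=manip.snapshot("side"); cv2.imwrite("pics/s5.png",im[:,:,::-1])
# pad refinement: frame corners from top image by dark-frame contour
t=manip.camera_info("top"); im=cv2.imread("pics/top0.png"); hsv=cv2.cvtColor(im,cv2.COLOR_BGR2HSV)
print(hsv[250,122:132].tolist())
wh=blob(hsv,(0,0,125),(180,90,255),(120,225,210,290)); bl=blob(hsv,(100,120,50),(130,255,255),(120,255,215,295))
for z,m in((.009,wh),(.009,bl)): print(rect(t,m,z))
u=cv2.morphologyEx(wh|bl,cv2.MORPH_CLOSE,np.ones((5,5),np.uint8)); print("union",rect(t,u,.009))
C=[.472,.242]
rows([[*C,st["tcp_pos"][2]],[*C,.142]],11.7)
E
```

```text
[ 0.5783418  -0.16492179  0.20159051] [ 0.73  0.5  -0.74  1.66  0.37  1.13  1.28]
[[103, 20, 117], [103, 21, 110], [105, 21, 97], [105, 23, 87], [109, 24, 84], [100, 17, 91], [90, 11, 111], [77, 13, 135], [77, 12, 145], [77, 16, 147]]
((481.4271240234375, 244.67892456054688), (81.4022445678711, 139.1884307861328), 12.076916694641113)
((430.4789733886719, 234.17803955078125), (9.816169738769531, 136.82305908203125), 12.152728080749512)
union ((473.4339294433594, 242.99661254882812), (97.2847671508789, 139.25784301757812), 12.341862678527832)
turn [0.    0.    0.758]
[0.439, 0.955, -0.003]
[0.439, 0.955, 0.146]
```

View pics/s5.png

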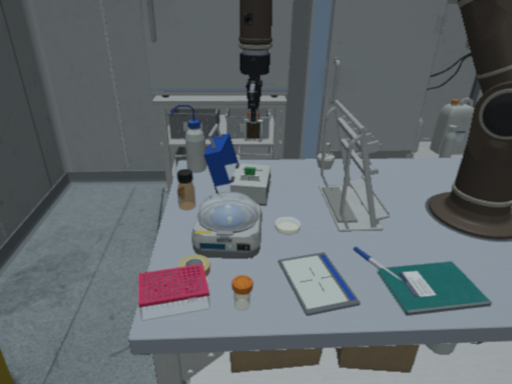

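The side view shows the plate hanging clear of its slot at about (254,130), the green one still in place and the flap open. I'll carry it to the pad.

Call:
step_arm(
  series=[
    {"translation": [0.01, 0.02, 0], "angular": [0, 0, 0.01], "gripper": 6},
    {"translation": [0.03, 0.06, 0], "angular": [0, 0, 0.04], "gripper": 6},
    {"translation": [0.055, 0.12, 0], "angular": [0, 0, 0.08], "gripper": 6},
    {"translation": [0.08, 0.18, 0], "angular": [0, 0, 0.13], "gripper": 6},
    {"translation": [0.11, 0.24, 0], "angular": [0, 0, 0.18], "gripper": 6},
    {"translation": [0.14, 0.3, 0], "angular": [0, 0, 0.23], "gripper": 6},
    {"translation": [0.165, 0.36, 0], "angular": [0, 0, 0.28], "gripper": 6},
    {"translation": [0.19, 0.42, 0], "angular": [0, 0, 0.33], "gripper": 6},
    {"translation": [0.22, 0.48, 0], "angular": [0, 0, 0.38], "gripper": 6},
    {"translation": [0.25, 0.54, 0], "angular": [0, 0, 0.43], "gripper": 6},
    {"translation": [0.275, 0.6, 0], "angular": [0, 0, 0.48], "gripper": 6},
    {"translation": [0.3, 0.66, 0], "angular": [0, 0, 0.53], "gripper": 6},
    {"translation": [0.33, 0.72, 0], "angular": [0, 0, 0.58], "gripper": 6},
    {"translation": [0.36, 0.78, 0], "angular": [0, 0, 0.63], "gripper": 6},
    {"translation": [0.385, 0.84, 0], "angular": [0, 0, 0.68], "gripper": 6},
    {"translation": [0.41, 0.9, 0], "angular": [0, 0, 0.72], "gripper": 6},
    {"translation": [0.43, 0.94, 0], "angular": [0, 0, 0.75], "gripper": 6},
    {"translation": [0.439, 0.955, 0], "angular": [0, 0, 0.753], "gripper": 6},
    {"translation": [0.439, 0.955, 0], "angular": [0, 0, 0.753], "gripper": 6},
  ],
)

```text
time: 15.65
tcp_pos: [0.4715, 0.2422, 0.2002]
tool_rot: [-1.972, -2.445, 0.001]
wrist_force: [-0.1, 0.6, -0.2]
grip_width: 0.0112
finger_force: 40.7
```

```bash
python3 - <<'E'
from h import *
st=manip.get_state(); print(st["tcp_pos"],st["joints"].round(2))
w=manip.camera_info("wrist"); a=manip.snapshot("wrist")[:,:,::-1]; b=manip.snapshot("side")[:,:,::-1]
cv2.imwrite("pics/w6.png",a)
cv2.imwrite("pics/both6.png",np.vstack([cv2.resize(a,(400,300)),cv2.resize(b,(400,300))]))
hsv=cv2.cvtColor(a.copy(),cv2.COLOR_BGR2HSV)
print("stripe",rect(w,blob(hsv,(100,120,40),(130,255,255)),.009))
s=manip.camera_info("side"); c=st["tcp_pos"]; print("side pred grip, low edge",project(s,[c+[0,0,.0187],c+[0,0,.0187-.071]]))
rows([[.4725,.2425,.1415]],12.1)
E
```

```text
[0.47146916 0.24216164 0.20016918] [-0.05  0.35 -0.64  1.83  0.24  1.04 -0.58]
stripe ((430.026611328125, 234.70489501953125), (10.044865608215332, 138.50732421875), 12.220108032226562)
side pred grip, low edge [[328.98854201 185.63034062]
 [324.55808583 220.11707981]]
turn [-0.  0.  0.]
[0.003, 0.002, 0.147]
```

View pics/both6.png

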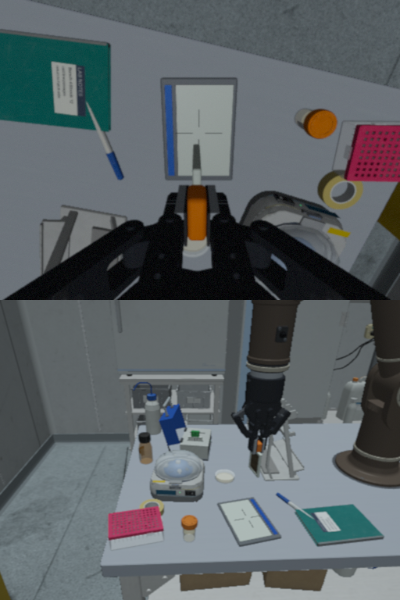

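In the wrist view (400×300 half) the plate hangs square between the fingers over the pad. The stripe is at (170,128) and its yaw of 12.2° agrees. The side view shows the petri dish, jar and bottle untouched. I'll lower to the viewing height.

Call:
step_arm(
  series=[
    {"translation": [0, 0, 0.01], "angular": [0, 0, 0], "gripper": 6},
    {"translation": [0.001, 0.001, 0.03], "angular": [0, 0, 0], "gripper": 6},
    {"translation": [0.002, 0.001, 0.05], "angular": [0, 0, 0], "gripper": 6},
    {"translation": [0.003, 0.002, 0.075], "angular": [0, 0, 0], "gripper": 6},
    {"translation": [0.003, 0.002, 0.1], "angular": [0, 0, 0], "gripper": 6},
    {"translation": [0.003, 0.002, 0.12], "angular": [0, 0, 0], "gripper": 6},
    {"translation": [0.003, 0.002, 0.135], "angular": [0, 0, 0], "gripper": 6},
    {"translation": [0.003, 0.002, 0.142], "angular": [0, 0, 0], "gripper": 6},
    {"translation": [0.003, 0.002, 0.142], "angular": [0, 0, 0], "gripper": 6},
    {"translation": [0.003, 0.002, 0.142], "angular": [0, 0, 0], "gripper": 6},
    {"translation": [0.003, 0.002, 0.142], "angular": [0, 0, 0], "gripper": 6},
    {"translation": [0.003, 0.002, 0.142], "angular": [0, 0, 0], "gripper": 6},
  ],
)

```text
time: 17.25
tcp_pos: [0.4726, 0.2434, 0.1438]
tool_rot: [1.974, 2.443, 0.0]
wrist_force: [-0.2, 0.3, -0.2]
grip_width: 0.0109
finger_force: 40.7
```

```bash
python3 - <<'E'
from h import *
st=manip.get_state(); c=st["tcp_pos"]; print(c,st["grip_width"],np.abs(st["joint_velocities"]).max())
s=manip.camera_info("side"); b=manip.snapshot("side")[:,:,::-1].copy()
a=np.radians(12.15); px=np.array([-np.sin(a),np.cos(a),0]); lo=c-[0,0,.0542]; P=project(s,[lo+px*.025,lo-px*.025,lo+px*.025+[0,0,.06],lo-px*.025+[0,0,.06]]); print(P.round(1).tolist())
x,y=P.mean(0).astype(int); k=b[y-50:y+50,x-50:y*0+x+50]; k=cv2.resize(k,None,fx=5,fy=5,interpolation=cv2.INTER_CUBIC); k2=k.copy()
for p in P: cv2.circle(k2,tuple(((p-[x-50,y-50])*5).astype(int)),3,(0,255,255),-1)
cv2.imwrite("pics/c7.png",k2)
E
```

```text
[0.47259925 0.24338531 0.14384632] 0.010872625885701018 0.002762556387286493
[[326.5, 254.2], [315.4, 238.9], [330.2, 227.1], [318.5, 212.7]]
```

View pics/c7.png

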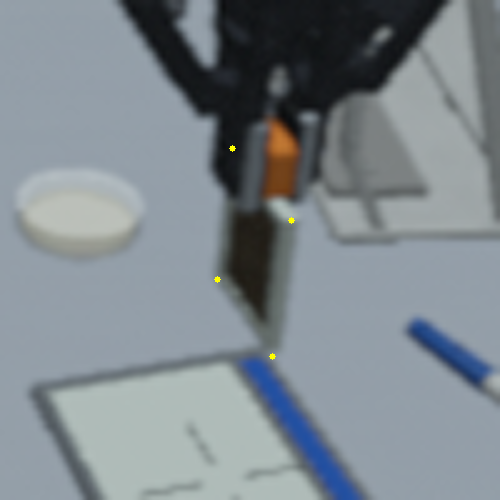

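The close-up shows the plate hanging upright, with its lower corners at the predicted points (217,279) and (272,356). It is still and square, so I'll hand in.

```bash
python3 -c "
from cell import manip
print(manip.finish_job())"
```

```text
the job is handed in; nothing more can be done
None
```

I handed the job in at about 17 s: the flap rests open, the clean plate was left in its slot, and the used plate is held still and upright, square to the stripe, about 8 cm above the middle of the pad.

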